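# Stand the full bottle in the tray still without one

## Task

Of the three identical tall white bottles standing on the counter only one is full: find it by its weight and stand it upright on the floor of whichever red tray does not yet hold a bottle (one already has a small brown vial bottle, the other only a roll of tape). Set it down without dropping it, and leave the two empties standing on the counter where you found them. Knock nothing over and leave everything else in its place.

Things in the scene. Friction and masses are not known exactly. Their poses are not given: they have to be found in the camera images.
- bottle_1: one of three outwardly identical closed white plastic bottles, 145 mm tall: round body 64 mm diameter up to 96 mm, a cone-shaped shoulder to 32 mm diameter at 110 mm, then a ribbed cap 37 mm diameter from 113 to 145 mm, good to grip from above. Origin at the centre of its underside, z up. Exactly one of the three is full (about 0.40 kg, +-20 %), the other two are empty (about 0.05 kg, +-20 %); which is full can be told only by weight
- bottle_2: another of the three identical bottles, same shape and origin as bottle_1
- bottle_3: another of the three identical bottles, same shape and origin as bottle_1
- tray_left: open red plastic tray on the left (+y) of the bottles, fixed to the counter, 240 mm along its x by 200 mm along its y, 40 mm tall, walls and floor 5 mm thick. Origin at the centre of its underside (inner floor 5 mm above it), x roughly away from the robot. Holds either the vial or the tape roll, always in its far (+x) half; the near half is free
- tray_right: the same tray on the right (-y) of the bottles; holds the other of vial and tape roll, in its far half
- vial: small brown glass vial bottle with metal cap, 54 mm diameter, 72 mm tall, standing in the far half of one of the trays; origin at the centre of its underside. The tray it stands in already has its bottle
- tape_roll: roll of white tape lying flat in the far half of the other tray, 68 mm outer diameter, 38 mm hole, 25 mm high; origin at the centre of its underside
- cup: bystander: small steel cup, 40 mm wide, 35 mm tall, among the bottles; origin at the centre of its underside
- forceps: bystander: steel forceps 125 mm long, 5 mm thick, lying flat near the robot; origin at the middle of its underside, x along it
- thermometer: bystander: white digital thermometer 125 mm long, 11 mm thick, lying beyond the left tray; origin under the middle of its grip, x along it
- gauze_box: bystander: cardboard carton 70 x 110 x 50 mm beyond the right tray; origin at the centre of its underside
- bowl: bystander: steel bowl 120 mm wide, 50 mm tall, at the far side; origin at the centre of its underside
Things that resemble listed ones, but are neither listed nor needed, are in the scene too. Leave any orange or turquoise look-alike of the bottle_1 alone.

How it is judged:
By the outcome, as a careful person would: the job done as asked, in the order asked, and still so for the second after the job is handed in, with the robot touching nothing.
It also fails if it takes over 58 s, if anything falls off the work surface, if the arm or the gripper's body presses on something with over 40 N, if the wrist force passes 120 N, or if a joint passes its speed limit or range.

## Robot

A 6-joint arm with a two-finger parallel gripper is mounted at the origin on the work surface. World frame = base frame: x ahead of the robot, y to its left, z up, the work surface at z = 0. Lengths are in m, angles in rad, forces in N, time in s.
With the tool pointing down it reaches from about 0.35 to 0.725 m from the base axis. Payload 4.3 kg.
Tool frame: the origin (TCP) lies at the very end of the fingers, on their centre line; the grasp point (between the pads) lies 19 mm behind it; z points along the fingers, y is the direction in which the jaws open and shut (so a half turn about z gives the same grasp; the last joint's range is limited). The gripper opens to 85 mm and grips with 20 to 120 N. Pads are 22 mm wide; open, the fingers measure 114 mm over their backs; the gripper's body (76 mm by 85 mm) begins 54 mm behind the grasp point. The pads swing forward as they close: fully open they stand 13 mm farther back than shut.
Start: joints at [-1.457, 0.377, 0.081, 1.274, 0, 1.46], TCP at [0.128, -0.561, 0.231] pointing down, gripper open.
Joint ranges: [-2.72, 2.72], [-0.84, 1.66], [-1.02, 1.22], [-1.77, 2.12], [-1.37, 1.28], [-3.14, 3.14]. Speed limits (rad/s): [2.57, 2.57, 3.14, 3.14, 3.14, 3.14].

## Interface

Orientations are given as a unit quaternion [w, x, y, z].
In Python, from bench import manip, viewer gives the robot as it stands.
- The arm moves only by the shell command python3 -m jog 'ROWS'. ROWS is a JSON object of lists of equal length, an entry for each row: "delta_pos": the shift along the world's x, y, z in mm, a list of three; "spin": the turn about the world's z in rad; "claw": the finger opening in mm, from 0 to 85.4. In form: {"delta_pos": [[x, y, z], ...], "spin": [spin, ...], "claw": [claw, ...]}. A call has 1 to 20 rows; each row is the pose to reach, as a shift and turn from the pose commanded when the call began; what a row does not reach only later rows make up. A row lasts 1/10 s, in which the tool goes at most 50 mm and 8.59 degrees, less where a joint would pass 70% of its speed; a pose out of reach is approached as far as the arm can. A call with a gripper value outside its range is refused whole. The fingers move at their own pace and stop on an object; the grip force is fixed at half the most. Time passes only in rows, so rows that repeat a pose let the fingers close. It gives the time, the measured TCP pose, the force and the opening at its end, in the units of the state.
- manip.read_state(): the state, without advancing time (a new reading comes with each control period).
- viewer.read_camera(name): name is "scene" or "side" or "wrist"; returns a dict with "color" (384x512x3 uint8, red, green, blue), "vertical_fov" (degrees; the focal length in pixels is half the picture's height over the tangent of half this angle, whatever the lens; pixels are square), "cx", "cy" (the principal point, pixels), "rvec" (rotation vector, rad) and "tvec" (3), from world to camera coordinates, as OpenCV has them. Camera axes: x right, y down, z forward; pixel columns grow to the right and rows downward; lengths in m; the calibration is good to about 2 mm. The wrist camera is an equidistant fisheye: a pixel r from the principal point sees the ray r / f radians off the axis. A picture is of the moment at which its call begins. There is no depth.
- manip.job_done(): hands the job in, once; it reports no verdict.
The state is a dict: "clock": time; "qpos": joint angles; "joint_velocities": joint speeds; "joint_torque": joint torques, N m; "tcp_pos": TCP position; "tcp_rot": TCP orientation; "wrist_force": force on the tool from outside, world axes, zero at the start; "torque": the same for the moment, N m; "grip_width": opening from 0.0 (shut) to 1.0 (fully open).
Only numpy, scipy, OpenCV 4.12 (cv2) and the standard library are available. Lean on these libraries where they do the work, as an engineer would, in place of code of your own. Each camera call takes 0.05 s, during which the arm holds its last target.

## Working session

There is one attempt and no reset: what is moved stays moved. The work goes in short steps, Python scripts to look and compute and a shell command to move; the robot and the scene stay as the last step left them, time stands still between calls to the robot, and variables do not carry over. Pictures are saved under pics/ and viewed, and the job is handed in when it is done.

```bash
mkdir -p pics; ls; python3 - <<'E'
from bench import manip, viewer
import cv2
s=manip.read_state(); print(s)
for n in("scene","side","wrist"):
    c=viewer.read_camera(n); cv2.imwrite(f"pics/{n}0.png",c["color"][:,:,::-1]); print(n,{k:v for k,v in c.items() if k!="color"})
E
```

```text
pics
{'clock': 0.0, 'qpos': array([-1.45730234e+00,  3.78086409e-01,  7.96269271e-02,  1.27439066e+00,
       -6.02191627e-06,  1.46046560e+00]), 'joint_velocities': array([ 7.65506561e-04,  6.65181003e-04, -8.30198592e-04,  1.10183448e-03,
        9.23091263e-04, -3.53462381e-05]), 'joint_torque': array([-2.31160142e-03, -4.63602412e+01,  2.69878542e+01,  2.07429804e-02,
       -4.30757927e-04,  1.36175316e-05]), 'tcp_pos': array([ 0.12753977, -0.56000738,  0.23034794]), 'tcp_rot': array([-1.02690166e-03,  9.93743821e-01,  1.11678841e-01, -4.63514279e-06]), 'wrist_force': array([-0.12822563,  0.83478616, -0.16488459]), 'torque': array([-0.01965747,  0.00479395,  0.0241837 ]), 'grip_width': 0.9995499435363667}
scene {'vertical_fov': 55.08698858091257, 'cx': 255.79927563289513, 'cy': 193.69319432583214, 'rvec': array([ 2.16040746,  1.40707593, -0.44575477]), 'tvec': array([-0.22845062, -0.36756074,  1.32163523])}
side {'vertical_fov': 47.38671182853205, 'cx': 255.74944077966953, 'cy': 198.12355314733782, 'rvec': array([ 1.07971111, -2.40665316,  1.03373754]), 'tvec': array([0.35809464, 0.31645093, 0.75914521])}
wrist {'vertical_fov': 65.70646984690485, 'cx': 256.6270753462888, 'cy': 193.41749452169765, 'rvec': array([-2.28428447,  1.82155972,  0.24757983]), 'tvec': array([-0.57343654, -0.03452907,  0.37815576])}
```

View pics/scene0.png

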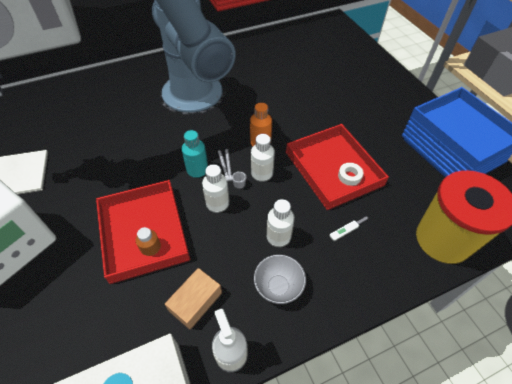

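View pics/side0.png

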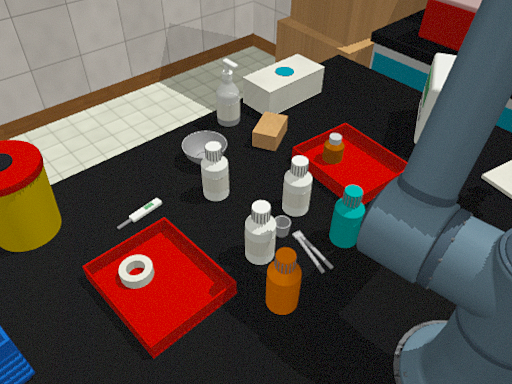

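View pics/wrist0.png

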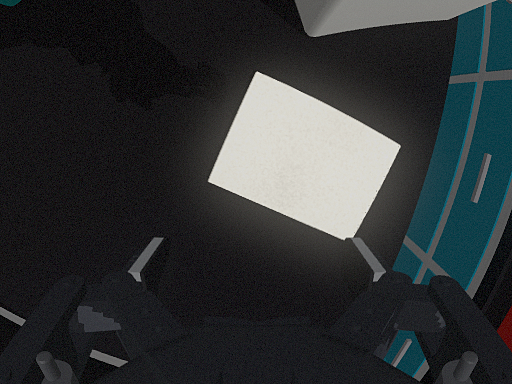

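The scene view shows white bottle caps near (209,173), (263,142) and (281,208). The tape tray is on the right of the image (+y) and the vial tray on the left (-y). The side view shows the same bottles with caps near (299,165), (261,210) and (213,152). I'll segment the bottles next.

```bash
cat > h.py <<'E'
import numpy as np, cv2
from bench import manip, viewer
def cam(n):
    c=viewer.read_camera(n); h=c["color"].shape[0]
    f=h/2/np.tan(np.radians(c["vertical_fov"])/2)
    c["K"]=np.array([[f,0,c["cx"]],[0,f,c["cy"]],[0,0,1.]]); c["R"]=cv2.Rodrigues(c["rvec"])[0]
    c["P"]=c["K"]@np.c_[c["R"],c["tvec"]]; return c
def onplane(c,uv,z):
    d=c["R"].T@np.linalg.solve(c["K"],[uv[0],uv[1],1.]); o=-c["R"].T@c["tvec"]
    return o+d*(z-o[2])/d[2]
def proj(c,X): p=c["P"]@np.r_[X,1]; return p[:2]/p[2]
def tri(a,ua,b,ub):
    X=cv2.triangulatePoints(a["P"],b["P"],np.array(ua,float).reshape(2,1),np.array(ub,float).reshape(2,1))[:,0]; return X[:3]/X[3]
E
python3 - <<'E'
from h import *
a=cam("scene");b=cam("side")
for n,c in(("scene",a),("side",b)):
    im=c["color"]; hsv=cv2.cvtColor(im,cv2.COLOR_RGB2HSV)
    m=((hsv[...,2]>95)&(hsv[...,1]<60)).astype(np.uint8)
    k,l,st,ce=cv2.connectedComponentsWithStats(m)
    print(n,[ (i,st[i].tolist()) for i in range(1,k) if 300<st[i][4]<3000])
x=a["color"][120:260,170:310]; y=b["color"][130:270,190:330]
o=np.hstack([cv2.resize(t,(400,400),interpolation=cv2.INTER_CUBIC) for t in(x,y)])
cv2.imwrite("pics/crop1.png",o[:,:,::-1])
x=a["color"][115:215,275:400]; y=b["color"][210:360,75:245]
o=np.hstack([cv2.resize(t,(400,400),interpolation=cv2.INTER_CUBIC) for t in(x,y)])
cv2.imwrite("pics/crop2.png",o[:,:,::-1])
E
```

```text
scene [(48, [1, 48, 163, 40, 429]), (55, [433, 67, 40, 30, 519]), (70, [251, 134, 23, 47, 908]), (72, [202, 150, 44, 63, 1353]), (74, [339, 163, 24, 22, 392]), (75, [266, 199, 28, 48, 1048]), (78, [254, 255, 52, 49, 2011]), (82, [212, 308, 35, 64, 1447])]
side [(37, [369, 43, 88, 101, 1778]), (102, [181, 130, 49, 71, 2154]), (121, [282, 155, 31, 62, 1456]), (128, [481, 160, 31, 39, 655]), (150, [117, 197, 45, 32, 337]), (154, [245, 199, 46, 66, 1940]), (178, [292, 230, 41, 43, 383]), (208, [118, 255, 36, 34, 848])]
```

View pics/crop1.png

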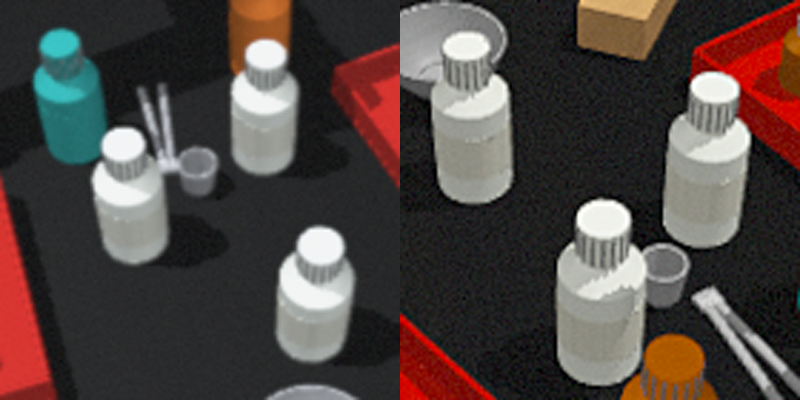

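View pics/crop2.png

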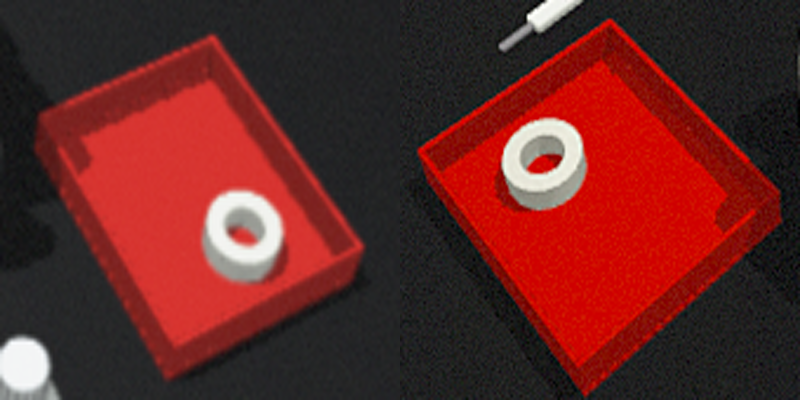

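Crop 1 shows the three white caps sharply, and crop 2 shows the tape tray and its rim corners. I'll triangulate these pixels.

```bash
python3 - <<'E'
from h import *
a=cam("scene");b=cam("side")
np.set_printoptions(precision=4,suppress=True)
for n,u,v in [("A",(213.4,170.8),(300.3,161.5)),("B",(263.1,139.6),(261.4,206.7)),("C",(282.4,206.1),(213.1,148.2)),
 ("orange",(261.5,107),(286,256)),("teal",(191,134.5),(353,192))]:
    print(n,tri(a,u,b,v),onplane(a,u,.145)[:2],onplane(b,v,.145)[:2])
print("tray rim scene",[onplane(a,u,.04)[:2] for u in((287.5,144.5),(341.6,124.3),(388.8,176.5))])
print("tray rim side",[onplane(b,u,.04)[:2] for u in((165.1,217.5),(236.5,282),(83.5,267))])
print("tape",onplane(a,(351,171),.025),onplane(b,(136,268),.025))
print("cup",onplane(a,(239.5,176),.035),onplane(b,(282.5,219),.035))
s=manip.read_state();print(s["tcp_pos"],s["tcp_rot"])
E
```

```text
A [ 0.4896 -0.0871  0.1412] [ 0.4939 -0.0868] [ 0.4862 -0.0845]
B [0.442  0.0726 0.1416] [0.4458 0.0719] [0.4392 0.0742]
C [0.655  0.0257 0.1393] [0.6585 0.024 ] [0.6487 0.0299]
orange [0.3225 0.1229 0.1418] [0.3263 0.1217] [0.3206 0.1244]
teal [ 0.3489 -0.0975  0.1425] [ 0.3507 -0.0985] [ 0.3476 -0.0944]
tray rim scene [array([0.4024, 0.1761]), array([0.393 , 0.3736]), array([0.629 , 0.3843])]
tray rim side [array([0.6315, 0.1858]), array([0.3941, 0.1783]), array([0.6238, 0.3839])]
tape [0.5593 0.3062 0.025 ] [0.5642 0.303  0.025 ]
cup [ 0.4531 -0.0028  0.035 ] [ 0.4586 -0.0113  0.035 ]
[ 0.1276 -0.5605  0.2311] [-0.0002  0.9937  0.1117  0.    ]
```

Triangulated cap tops come out at z≈0.141, against 0.145 expected, so within 4 mm. The bottles are at A (0.490,-0.086), B (0.442,0.073) and C (0.654,0.027). The tape tray spans x 0.395..0.630 and y 0.178..0.384, which matches 240 x 200 mm. I'll go above A, turning the jaws to lie along x.

```bash
python3 -m jog '{"delta_pos":[[15,20,10],[40,52,20],[70,92,20],[100,131,20],[130,171,20],[160,210,20],[190,249,20],[220,289,20],[250,328,20],[280,367,20],[310,407,20],[335,440,20],[352,462,20],[362,475,10],[362,475,0],[362,475,0]],"spin":[0.05,0.15,0.27,0.39,0.51,0.63,0.75,0.87,0.99,1.11,1.2,1.27,1.32,1.35,1.35,1.35],"claw":[85,85,85,85,85,85,85,85,85,85,85,85,85,85,85,85]}'
python3 - <<'E'
from h import *
c=viewer.read_camera("wrist"); cv2.imwrite("pics/w1.png",c["color"][:,:,::-1])
E
```

```text
clock: 1.95
tcp_pos: [0.4884, -0.0854, 0.2297]
tcp_rot: [-0.001, 0.706, 0.708, -0.001]
wrist_force: [0.1, -0.1, 0.1]
grip_width: 0.995
```

View pics/w1.png

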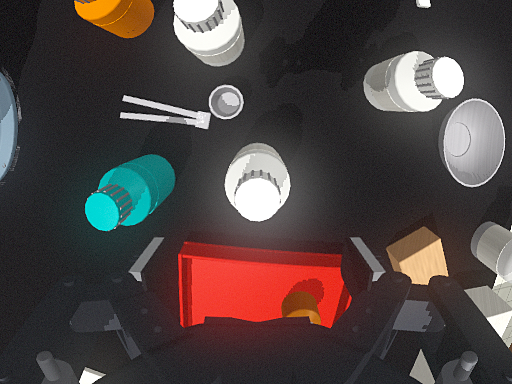

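The wrist view shows A's cap centred near (259,199) between the fingers, and C's cap near (441,77). B's cap is partly cut off near (198,9). I'll cross-check these by casting fisheye rays.

```bash
cat >> h.py <<'E'
def wplane(c,uv,z):
    f=c["color"].shape[0]/2/np.tan(np.radians(c["vertical_fov"])/2)
    d=np.array([uv[0]-c["cx"],uv[1]-c["cy"]]); r=np.hypot(*d); t=r/f
    ray=np.r_[d/r*np.sin(t),np.cos(t)]; R=cv2.Rodrigues(c["rvec"])[0]
    o=-R.T@c["tvec"]; w=R.T@ray; return o+w*(z-o[2])/w[2]
E
python3 - <<'E'
from h import *
c=viewer.read_camera("wrist")
for u in((259,199),(441,77),(198,9),(225,101)): print(u,wplane(c,u,.145).round(4))
E
```

```text
(259, 199) [ 0.4903 -0.0855  0.145 ]
(441, 77) [0.647  0.0238 0.145 ]
(198, 9) [0.4424 0.0676 0.145 ]
(225, 101) [ 0.4642 -0.0081  0.145 ]
```

All three views agree on A at (0.490,-0.0855). I'll descend, grip and lift slightly.

```bash
python3 -m jog '{"delta_pos":[[2,0,-15],[2,0,-40],[2,0,-70],[2,0,-95],[2,0,-110],[2,0,-114],[2,0,-114],[2,0,-114],[2,0,-114],[2,0,-114],[2,0,-114],[2,0,-114],[2,0,-114],[2,0,-114]],"spin":[0,0,0,0,0,0,0,0,0,0,0,0,0,0],"claw":[85,85,85,85,85,85,85,60,45,38,30,20,20,20]}'
```

```text
clock: 3.45
tcp_pos: [0.4919, -0.0859, 0.1183]
tcp_rot: [0.001, 0.706, 0.708, 0.0]
wrist_force: [-2.0, 0.0, 4.3]
grip_width: 0.417
```

```bash
python3 -m jog '{"delta_pos":[[0,0,3],[0,0,10],[0,0,20],[0,0,28],[0,0,30],[0,0,30],[0,0,30],[0,0,30],[0,0,30]],"spin":[0,0,0,0,0,0,0,0,0],"claw":[20,20,20,20,20,20,20,20,20]}'
python3 - <<'E'
from h import *
s=manip.read_state();print(s["wrist_force"],s["torque"],s["joint_torque"])
c=cam("side"); cv2.imwrite("pics/s2.png",c["color"][:,:,::-1])
print(manip.read_state()["wrist_force"])
E
```

```text
clock: 4.35
tcp_pos: [0.4913, -0.0856, 0.1469]
tcp_rot: [-0.0, 0.706, 0.708, -0.0]
wrist_force: [0.3, -0.2, -1.2]
grip_width: 0.413
[ 0.27508523 -0.19984801 -1.23418373] [ 0.0151777  -0.02105313  0.01174076] [ 7.33790112e-04 -3.95139062e+01  2.54929304e+01  4.63332224e-03
 -3.50420632e-04  4.10072403e-05]
[-0.02590359  0.6337434   0.52636338]
```

View pics/s2.png

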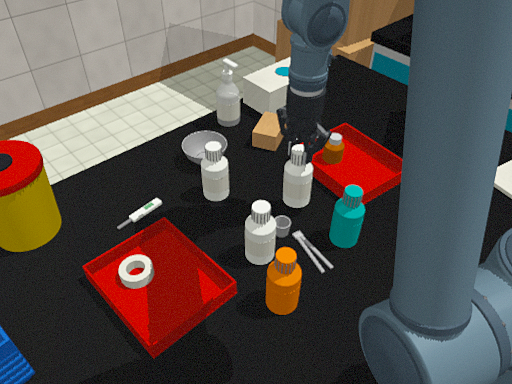

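The side view shows A lifted and upright, with its base at about row 206 compared with 216 before. The force readings are noisy, so I'll average several.

```bash
python3 - <<'E'
from h import *
F=[]
for i in range(10):
    viewer.read_camera("side"); s=manip.read_state(); F.append(np.r_[s["wrist_force"],s["joint_torque"][1:3]])
F=np.array(F);print(F.mean(0).round(2),F.std(0).round(2),s["clock"])
E
```

```text
[-1.000e-02  2.100e-01 -6.700e-01 -3.944e+01  2.546e+01] [0.36 0.46 0.47 0.01 0.01] 4.9
```

A weighs about 0.07 kg, so it's empty. I'll put it back and release.

```bash
python3 -m jog '{"delta_pos":[[0,0,-8],[0,0,-18],[0,0,-25],[0,0,-28],[0,0,-29],[0,0,-30],[0,0,-30],[0,0,-30],[0,0,-30],[0,0,-30],[0,0,-30],[0,0,-26],[0,0,-10],[0,0,20],[0,0,50],[0,0,75],[0,0,85],[0,0,85]],"spin":[0,0,0,0,0,0,0,0,0,0,0,0,0,0,0,0,0,0],"claw":[20,20,20,20,20,20,20,45,65,85,85,85,85,85,85,85,85,85]}'
```

```text
clock: 6.7
tcp_pos: [0.4927, -0.086, 0.2337]
tcp_rot: [0.001, 0.706, 0.708, 0.001]
wrist_force: [0.0, 0.8, -0.9]
grip_width: 0.996
```

```bash
python3 -m jog '{"delta_pos":[[-5,15,0],[-14,44,0],[-25,78,0],[-36,112,0],[-45,143,0],[-49,156,0],[-50,159,0],[-50,159,0]],"spin":[0,0,0,0,0,0,0,0],"claw":[85,85,85,85,85,85,85,85]}'
python3 - <<'E'
from h import *
c=viewer.read_camera("wrist"); cv2.imwrite("pics/w2.png",c["color"][:,:,::-1])
E
```

```text
clock: 7.5
tcp_pos: [0.4412, 0.0733, 0.2316]
tcp_rot: [-0.0, 0.706, 0.708, -0.001]
wrist_force: [-0.2, 0.4, -0.1]
grip_width: 0.993
```

View pics/w2.png

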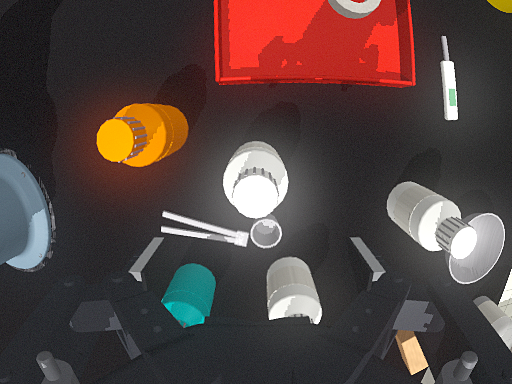

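The wrist view shows B's cap at about (256,196), C's cap at about (459,238), and A standing near (293,290).

```bash
python3 - <<'E'
from h import *
c=viewer.read_camera("wrist")
for u in((256,196),(459,238)): print(u,wplane(c,u,.145).round(4))
E
python3 -m jog '{"delta_pos":[[0,0,-15],[0,0,-40],[0,0,-70],[0,0,-95],[0,0,-110],[0,0,-116],[0,0,-116],[0,0,-116],[0,0,-116],[0,0,-116],[0,0,-116],[0,0,-116],[0,0,-116],[0,0,-116],[0,0,-113],[0,0,-106],[0,0,-96],[0,0,-88],[0,0,-86],[0,0,-86]],"spin":[0,0,0,0,0,0,0,0,0,0,0,0,0,0,0,0,0,0,0,0],"claw":[85,85,85,85,85,85,85,60,45,38,30,20,20,20,20,20,20,20,20,20]}'
python3 - <<'E'
from h import *
F=[]
for i in range(10):
    c=cam("side"); s=manip.read_state(); F.append(s["wrist_force"])
F=np.array(F);print(F.mean(0).round(2),F.std(0).round(2),s["clock"],s["grip_width"])
cv2.imwrite("pics/s3.png",c["color"][:,:,::-1])
E
```

```text
(256, 196) [0.4411 0.0753 0.145 ]
(459, 238) [0.6464 0.0314 0.145 ]
clock: 9.6
tcp_pos: [0.4422, 0.0733, 0.147]
tcp_rot: [0.001, 0.706, 0.708, 0.001]
wrist_force: [-0.3, 0.2, -0.5]
grip_width: 0.416
[-0.02  0.08 -0.43] [0.44 0.39 0.52] 10.1 0.41804079155422397
```

View pics/s3.png

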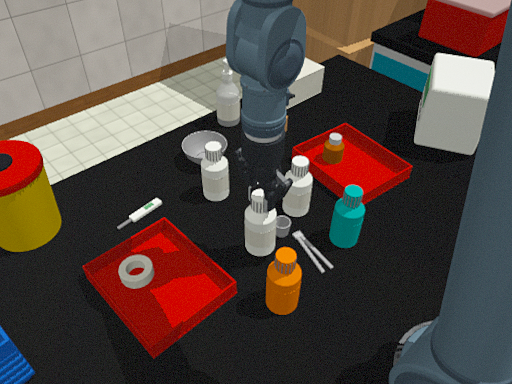

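B is also empty (0.43 N). The side view shows it lifted and upright, with A standing back in its place. I'll put B back, then go to C.

```bash
python3 -m jog '{"delta_pos":[[0,0,-8],[0,0,-18],[0,0,-25],[0,0,-28],[0,0,-29],[0,0,-30],[0,0,-30],[0,0,-30],[0,0,-30],[0,0,-30],[0,0,-30],[0,0,-26],[0,0,-10],[0,0,20],[0,0,50],[0,0,75],[0,0,85],[0,0,85]],"spin":[0,0,0,0,0,0,0,0,0,0,0,0,0,0,0,0,0,0],"claw":[20,20,20,20,20,20,20,45,65,85,85,85,85,85,85,85,85,85]}'
python3 -m jog '{"delta_pos":[[15,-3,0],[45,-9,0],[85,-18,0],[125,-27,0],[165,-35,0],[195,-42,0],[206,-44,0],[208,-45,0],[208,-45,0],[208,-45,0]],"spin":[0,0,0,0,0,0,0,0,0,0],"claw":[85,85,85,85,85,85,85,85,85,85]}'
python3 - <<'E'
from h import *
c=viewer.read_camera("wrist"); cv2.imwrite("pics/w3.png",c["color"][:,:,::-1])
E
```

```text
clock: 11.9
tcp_pos: [0.4428, 0.0733, 0.2326]
tcp_rot: [0.001, 0.706, 0.708, 0.001]
wrist_force: [0.1, 0.1, -0.8]
grip_width: 0.999
clock: 12.9
tcp_pos: [0.6485, 0.0286, 0.2307]
tcp_rot: [-0.001, 0.706, 0.708, -0.001]
wrist_force: [0.3, 0.5, 0.0]
grip_width: 0.995
```

View pics/w3.png

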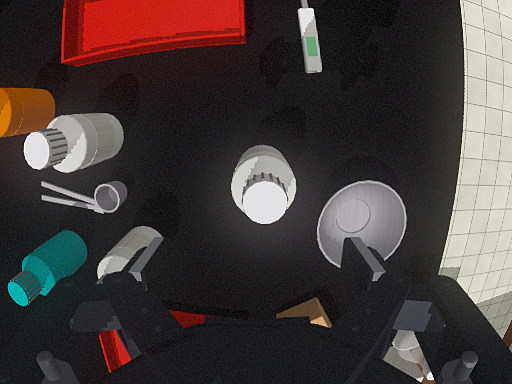

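C's cap is at about (265,202), with the bowl to the right at (362,222). The bowl is low and outside the +x finger's descent, since that finger stops at z≈0.12.

```bash
python3 - <<'E'
from h import *
c=viewer.read_camera("wrist")
print(wplane(c,(265,202),.145).round(4), manip.read_state()["tcp_pos"])
E
```

```text
[0.6553 0.0264 0.145 ] [0.64870883 0.02861174 0.23144552]
```

C is at about (0.654,0.027), so I'll shift +5 mm in x and -2 mm in y.

```bash
python3 -m jog '{"delta_pos":[[5,-2,-15],[5,-2,-40],[5,-2,-70],[5,-2,-95],[5,-2,-110],[5,-2,-116],[5,-2,-116],[5,-2,-116],[5,-2,-116],[5,-2,-116],[5,-2,-116],[5,-2,-116],[5,-2,-116],[5,-2,-116],[5,-2,-113],[5,-2,-106],[5,-2,-96],[5,-2,-88],[5,-2,-86],[5,-2,-86]],"spin":[0,0,0,0,0,0,0,0,0,0,0,0,0,0,0,0,0,0,0,0],"claw":[85,85,85,85,85,85,85,60,45,38,30,20,20,20,20,20,20,20,20,20]}'
python3 - <<'E'
from h import *
F=[]
for i in range(10):
    c=cam("side"); s=manip.read_state(); F.append(s["wrist_force"])
F=np.array(F);print(F.mean(0).round(2),F.std(0).round(2),s["clock"],s["grip_width"],s["tcp_pos"])
cv2.imwrite("pics/s4.png",c["color"][:,:,::-1])
E
```

```text
clock: 15.0
tcp_pos: [0.6552, 0.0263, 0.1461]
tcp_rot: [0.001, 0.706, 0.708, 0.001]
wrist_force: [-0.8, -0.4, -4.0]
grip_width: 0.41
[ 0.08 -0.12 -4.56] [0.56 0.37 0.36] 15.5 0.41263682582072464 [0.65450752 0.02629082 0.14515018]
```

View pics/s4.png

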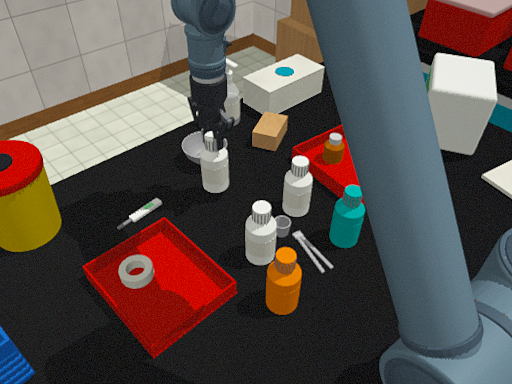

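C weighs about 0.46 kg, so it is the full one, and it is held upright. I'll lift it and carry it over the near half of the tape tray.

```bash
python3 -m jog '{"delta_pos":[[0,0,10],[0,0,30],[0,0,50],[-5,7,62],[-20,26,65],[-40,52,65],[-60,79,65],[-80,105,65],[-100,131,65],[-120,157,65],[-140,183,65],[-160,209,65],[-177,231,65],[-188,246,65],[-194,253,65],[-195,254,65],[-195,254,65],[-195,254,65],[-195,254,65]],"spin":[0,0,0,0,0,0,0,0,0,0,0,0,0,0,0,0,0,0,0],"claw":[20,20,20,20,20,20,20,20,20,20,20,20,20,20,20,20,20,20,20]}'
python3 - <<'E'
from h import *
for n in("side","scene"):
    c=cam(n); cv2.imwrite(f"pics/{n}5.png",c["color"][:,:,::-1])
E
```

```text
clock: 17.4
tcp_pos: [0.4603, 0.2796, 0.2103]
tcp_rot: [0.0, 0.707, 0.708, 0.0]
wrist_force: [0.0, 0.9, -3.6]
grip_width: 0.415
```

View pics/side5.png

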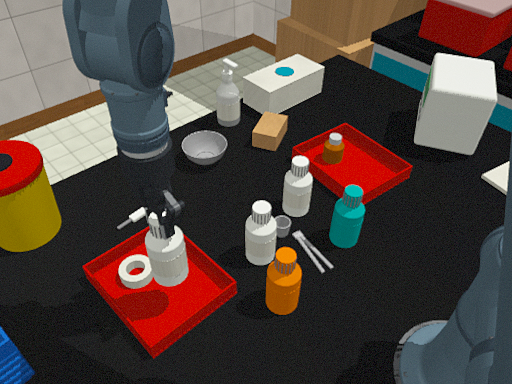

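View pics/scene5.png

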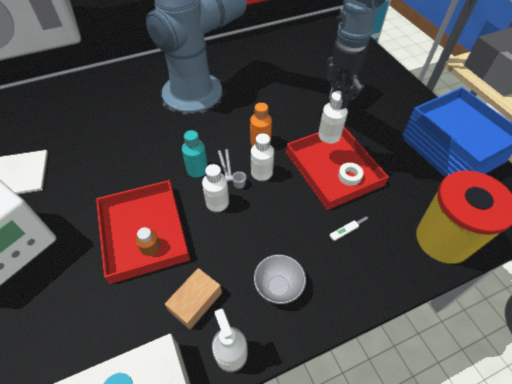

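Both views show the bottle upright above the near part of the tape tray, with the empties still standing. I'll lower it to just above the floor.

```bash
python3 -m jog '{"delta_pos":[[0,0,-10],[0,0,-25],[0,0,-40],[0,0,-55],[0,0,-67],[0,0,-75],[0,0,-79],[0,0,-81],[0,0,-83],[0,0,-83],[0,0,-83]],"spin":[0,0,0,0,0,0,0,0,0,0,0],"claw":[20,20,20,20,20,20,20,20,20,20,20]}'
python3 -m jog '{"delta_pos":[[0,0,-1],[0,0,-2],[0,0,-3],[0,0,-4],[0,0,-4],[0,0,-4]],"spin":[0,0,0,0,0,0],"claw":[20,20,20,20,20,20]}'
```

```text
clock: 18.6
tcp_pos: [0.4599, 0.2805, 0.1278]
tcp_rot: [0.0, 0.706, 0.708, 0.0]
wrist_force: [0.4, 0.5, -4.8]
grip_width: 0.412
clock: 19.2
tcp_pos: [0.4596, 0.2803, 0.1233]
tcp_rot: [0.0, 0.706, 0.708, -0.0]
wrist_force: [0.2, -0.4, -3.8]
grip_width: 0.415
```

```bash
python3 - <<'E'
from h import *
F=[]
for i in range(6):
    c=cam("side"); s=manip.read_state(); F.append(s["wrist_force"])
print(np.mean(F,0),s["tcp_pos"],s["clock"])
E
```

```text
[ 0.03388446 -0.35167985 -4.05684714] [0.45965969 0.28032414 0.12336984] 19.5
```

Weight is still on the gripper at 4.1 N. I'll lower it 1 mm at a time.

```bash
python3 -m jog '{"delta_pos":[[0,0,-0.5],[0,0,-1],[0,0,-1.5],[0,0,-2],[0,0,-2],[0,0,-2]],"spin":[0,0,0,0,0,0],"claw":[20,20,20,20,20,20]}'; python3 - <<'E'
from h import *
F=[]
for i in range(6):
    c=cam("side"); s=manip.read_state(); F.append(s["wrist_force"])
print(np.mean(F,0),s["tcp_pos"],s["clock"])
E
```

```text
clock: 20.1
tcp_pos: [0.4596, 0.2804, 0.1217]
tcp_rot: [0.0, 0.706, 0.708, 0.0]
wrist_force: [-2.7, 0.5, 1.0]
grip_width: 0.413
[-2.37240279 -0.08441343  2.24053413] [0.45964888 0.28042176 0.12166337] 20.4
```

It's in contact: the force went from -4 N to +2 N. I'll release and retreat.

```bash
python3 -m jog '{"delta_pos":[[0,0,0],[0,0,0],[0,0,0],[0,0,0],[0,0,0],[0,0,5],[0,0,20],[0,0,45],[0,0,75],[0,0,105],[0,0,120],[0,0,120],[0,0,120]],"spin":[0,0,0,0,0,0,0,0,0,0,0,0,0],"claw":[40,50,65,85,85,85,85,85,85,85,85,85,85]}'
python3 -m jog '{"delta_pos":[[5,-15,5],[10,-45,10],[15,-80,15],[20,-120,20],[25,-160,20],[30,-190,20],[30,-200,20],[30,-200,20],[30,-200,20],[30,-200,20]],"spin":[0,0,0,0,0,0,0,0,0,0],"claw":[85,85,85,85,85,85,85,85,85,85]}'
python3 - <<'E'
from h import *
for n in("side","scene"):
    c=cam(n); cv2.imwrite(f"pics/{n}6.png",c["color"][:,:,::-1])
E
```

```text
clock: 21.7
tcp_pos: [0.4597, 0.2803, 0.2412]
tcp_rot: [0.0, 0.706, 0.708, 0.0]
wrist_force: [-0.4, -0.4, -0.2]
grip_width: 0.997
clock: 22.7
tcp_pos: [0.4893, 0.0813, 0.2611]
tcp_rot: [-0.0, 0.705, 0.709, -0.0]
wrist_force: [-0.3, -0.2, 0.5]
grip_width: 0.999
```

View pics/side6.png

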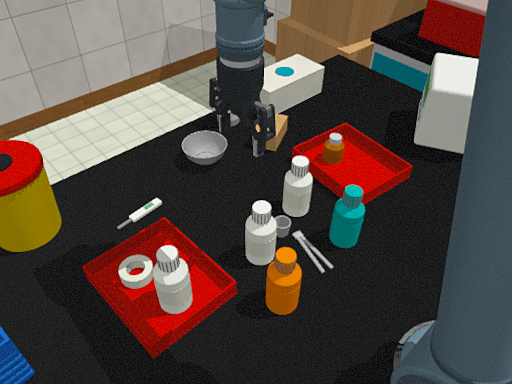

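View pics/scene6.png

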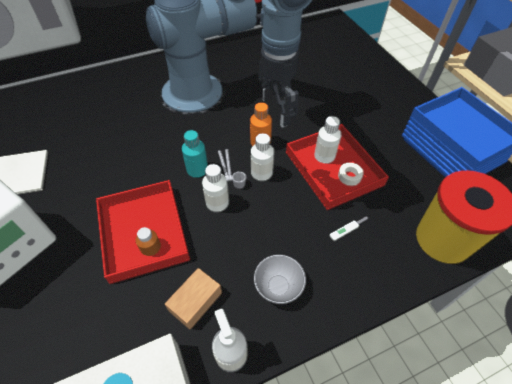

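Both views show the bottle upright in the tape tray, with its cap at side (167,253) and scene (332,124). The empties and bystanders look unchanged. One numeric check, then I'll hand in.

```bash
python3 - <<'E'
from h import *
a=cam("scene");b=cam("side")
print("placed",tri(a,(332,124),b,(167,253)),onplane(a,(332,124),.15)[:2],onplane(b,(167,253),.15)[:2])
d=[]
for n,c in(("scene",a),("side",b)):
    o=cv2.imread(f"pics/{n}0.png")[:,:,::-1]
    hs=[]
    boxes={"scene":[(251,134,23,47),(202,150,26,63)],"side":[(282,155,31,62),(245,199,32,66)]}[n]
    for x,y,w,h in boxes:
        cs=[]
        for im in(o,c["color"]):
            t=cv2.cvtColor(np.ascontiguousarray(im[y-4:y+h+4,x-4:x+w+4]),cv2.COLOR_RGB2HSV); m=(t[...,2]>95)&(t[...,1]<60); cs.append(np.argwhere(m).mean(0))
        print(n,"centroid shift px",(cs[1]-cs[0]).round(2))
print(manip.job_done())
E
```

```text
placed [0.46579057 0.27514219 0.1417735 ] [0.4722539  0.26849883] [0.45995613 0.27859774]
scene centroid shift px [-0.15 -0.17]
scene centroid shift px [-0.97  0.02]
side centroid shift px [0.52 0.43]
side centroid shift px [0.18 0.32]
the job is handed in; nothing more can be done
None
```

The full bottle now stands upright in the tape-roll tray (left, +y), and I handed the job in at about 23 s on the robot's clock.

**Finding it:** I gripped each bottle by its cap and lifted it about 30 mm. Two pulled about 0.7 N and 0.4 N, so they are empty, and I set both back where they were. The third, at about (0.654, 0.027), pulled about 4.6 N, or roughly 0.46 kg.

**Placing it:** I lowered it into the tray's free near half at about (0.46, 0.28). I let go only once the force reading had gone from -4 N to +2 N, which showed it was resting on the floor.

**Last checks:**
- **Pictures:** both camera views show it upright next to the tape, with nothing knocked over. The other objects look unmoved by eye.
- **Empties:** they shifted by no more than about 1 pixel in the images.
- **Disagreement:** the two views differ by up to about 12 mm on where the placed bottle stands. Together they put its cap top at z≈0.142 against the expected 0.150. The same method read 4–6 mm low before any move, so I put this down to hand-picked pixels and calibration, and the gripper position at release supports (0.46, 0.28).

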